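Transfer a row of sample vials to the other rack in reverse order

TASK

Move the four sample vials from the full rack into the cups of the empty rack, in reverse order along the row: the vial nearest the black grip tab of the full rack goes into the cup farthest from the black grip tab of the empty rack, and so on to the last. Keep the vials upright all the time, and leave each one standing free on the floor of its cup.

Things in the scene. Friction and masses are not known exactly. Their poses are not given: they have to be found in the camera images.
- old_rack: the full rack, in which the four vials stand at the start, fixed to the table: white plate 56 x 200 mm, 8 mm thick, with a raised black grip tab (50 x 26 mm, 20 mm high) at one end. Origin on the table under the middle of the plate; +y runs along the row towards the tab (tab centre at y = +112 mm); z up. Its four square cups are at y = -69, -23, +23 and +69 mm, x = 0
- new_rack: the empty rack, fixed to the table, of the same make: same plate, same black grip tab at its +y end (centre y = +112 mm), origin on the table under the middle of the plate, z up. Its four empty grey square cups are at x = 0, y = -69, -23, +23 and +69 mm; each is 38 mm square outside, 33 mm square inside, its inner floor 11 mm and its rim 26 mm above the table
- vial_a: loose sample vial, empty, clear glass, dark screw cap; round, 12.4 mm diameter over body and cap, 52 mm tall, about 20 g. Origin at the centre of its underside, z up along it. Starts upright in cell_1, at any place in the full rack's row
- cell_1: grey square cup of the full rack in which vial_a starts, fixed: 38 mm square outside, 33 mm inside, 18 mm high, floor 3 mm thick. Origin at the centre of its underside, on the plate 8 mm above the table. Which of the four places of the row it has changes from start to start; it tells which place vial_a came from
- vial_b: loose sample vial, filled with yellow up to the cap, no label, dark screw cap; round, 12.4 mm diameter over body and cap, 52 mm tall, about 20 g. Origin at the centre of its underside, z up along it. Starts upright in cell_2, at any place in the full rack's row
- cell_2: grey square cup of the full rack in which vial_b starts, fixed: 38 mm square outside, 33 mm inside, 18 mm high, floor 3 mm thick. Origin at the centre of its underside, on the plate 8 mm above the table. Which of the four places of the row it has changes from start to start; it tells which place vial_b came from
- vial_c: loose sample vial, yellow filling with a white label band (like vial_d: the two are told apart by their places in the row), dark screw cap; round, 12.4 mm diameter over body and cap, 52 mm tall, about 20 g. Origin at the centre of its underside, z up along it. Starts upright in cell_3, at any place in the full rack's row
- cell_3: grey square cup of the full rack in which vial_c starts, fixed: 38 mm square outside, 33 mm inside, 18 mm high, floor 3 mm thick. Origin at the centre of its underside, on the plate 8 mm above the table. Which of the four places of the row it has changes from start to start; it tells which place vial_c came from
- vial_d: loose sample vial, yellow filling with a white label band (like vial_c: the two are told apart by their places in the row), dark screw cap; round, 12.4 mm diameter over body and cap, 52 mm tall, about 20 g. Origin at the centre of its underside, z up along it. Starts upright in cell_4, at any place in the full rack's row
- cell_4: grey square cup of the full rack in which vial_d starts, fixed: 38 mm square outside, 33 mm inside, 18 mm high, floor 3 mm thick. Origin at the centre of its underside, on the plate 8 mm above the table. Which of the four places of the row it has changes from start to start; it tells which place vial_d came from

How it is judged:
By the outcome, as a careful person would: the job done as asked, in the order asked, and still so for the second after the job is handed in, with the robot touching nothing.
It also fails if it takes over 96 s, if anything falls off the work surface, if the arm or the gripper's body presses on something with over 40 N, if the wrist force passes 120 N, or if a joint passes its speed limit or range.

ROBOT

A 6-joint arm with a two-finger parallel gripper is mounted at the origin on a cart in front of the work surface, level with it; the furniture and walls round the work are solid. World frame = base frame: x ahead of the robot, y to its left, z up, the work surface at z = 0. Lengths are in m, angles in degrees, forces in N, time in s.
With the tool pointing down it reaches from about 0.35 to 0.875 m from the base axis. Payload 4.2 kg.
Tool frame: the origin (TCP) lies on the centre line of the jaws, within the pads' length; the fingertips stand 25 mm ahead of it and the grasp point (between the pads) lies 6 mm ahead of it (finger_overhang is the distance from the TCP to the fingertips, in m); z points along the fingers, y is the line along which they close (so a half turn about z gives the same grasp; the last joint's range is limited). The gripper opens to 87 mm and grips with 3 to 60 N. Pads are 19 mm wide; open, the fingers measure 117 mm over their backs; the gripper's body (75 mm by 190 mm) begins 51 mm behind the grasp point.
Start: joints at [80.306, 22.042, 0.453, 0, -68.411, -14.817], TCP at [0.259, 0.569, 0.248] pointing down, gripper open.
Joint ranges: [-179.83, 179.83], [-69.29, 118.12], [-61.27, 80.66], [-181.25, 117.63], [-171.15, -9.14], [-177.46, 177.46]. Speed limits (degrees/s): [159.86, 159.86, 180, 180, 180, 180].

INTERFACE

Orientations are given as a 3x3 rotation matrix whose columns are the frame's x, y, z axes.
In Python, from station import sense, capture, finish_job, spot_in, tip_of, finger_overhang gives the robot as it stands. The module is installed in compiled form; this text tells all that it offers.
- The arm moves only by the tool servo_tool, never from a script. Its arguments are lists of equal length, an entry for each row: "slide": the shift along the tool's x, y, z in m, a list of three; "spin": the turn about the tool's z in degrees; "grip": the closure, from 0 (fully open) to 1 (shut). A call has exactly 5 rows; each row is the pose to reach, as a shift and turn from the pose commanded when the call began, along the tool's axes at that moment; what a row does not reach only later rows make up. A row lasts 1/12 s, in which the tool goes at most 41.7 mm and 7.16 degrees, less where a joint would pass 70% of its speed; a pose out of reach is approached as far as the arm can. A call with a gripper value outside its range is refused whole. The fingers move at their own pace and stop on an object; the grip force is fixed at half the most. Time passes only in rows, so rows that repeat a pose let the fingers close, or fill a call up. It gives the time, the measured TCP pose, the force, the opening and the grip force at its end, in the units of the state.
- sense(): the state, without advancing time (a new reading comes with each control period).
- capture(name): name is "side" or "top" or "wrist"; returns a dict with "pixels" (480x640x3 uint8, blue, green, red), "depth" (480x640 float32, m along the optical axis (not along the pixel's ray), 0 where there is no reading), "fx", "fy", "cx", "cy" (pixels), "k1" (the pictures are not rectified: a ray, as slopes to the right and down, at radius r is drawn at 1 + k1 r^2 times it, then the intrinsics apply), "R" (3x3) and "t" (3): a world point X has camera coordinates R X + t; the wrist camera has in their place "hand_eye" (4x4, takes a point from camera to tool coordinates, whose origin is the TCP and whose axes are the flange's). Camera axes: x right, y down, z forward; pixel columns grow to the right and rows downward; lengths in m; the calibration is good to about 2 mm. A picture is of the moment at which its call begins: read the wrist's pose just before it.
- finish_job(): hands the job in; it is judged then, once.
Trained networks look in the newest picture that a camera, given by its name, has taken for a name from the list of things; names that differ only in an ending like _2 or _b are one class to them, and where a whole thing is asked for, a point or a joint stands for the part that bears it (a point fixed in the world has none). Each returns a list of dicts, best first, with "conf" (0 to 1); they miss things now and then, are a little off and sometimes report something else, mostly with a low value. They report only what shows in the picture. A call takes as long as a camera call.
- spot_in(thing, camera): "point" ([x, y, z] in m, in world coordinates, good to about 4 mm: the middle of the surface that is visible of it).
- tip_of(thing, camera): "point" ([x, y, z] in m, in world coordinates, good to about 4 mm: a listed point, or the origin of a listed thing).
The state is a dict: "time_s": time; "joints": joint angles; "joint_velocities": joint speeds; "effort": joint torques, N m; "tcp_pos": TCP position; "ee_rot": TCP orientation; "wrist_force": force on the tool from outside, world axes, zero at the start; "moment": the same for the moment, N m; "gripper_width": opening from 0.0 (shut) to 1.0 (fully open); "gripper_force": force on a finger pad.
Only numpy, scipy, OpenCV 4.12 (cv2) and the standard library are available. Lean on these libraries where they do the work, as an engineer would, in place of code of your own. Each camera call takes 0.05 s, during which the arm holds its last target. There are 200 camera calls.

## Working session

There is one attempt and no reset: what is moved stays moved. The work goes in short steps, Python scripts to look and compute and a tool call to move; the robot and the scene stay as the last step left them, time stands still between calls to the robot, and variables do not carry over. Pictures are saved under pics/ and viewed, at most 14 in all, crops included, and the job is handed in when it is done.

Besides the shell and the picture viewer there is one more tool, called after "Request:" by a JSON object that holds its "method" and its "body", one argument or row to a line. servo_tool: Moves the arm, as the interface text tells. Its arguments: {"type":"object","properties":{"slide":{"type":"array"},"spin":{"type":"array"},"grip":{"type":"array"}},"required":["slide","spin","grip"]}

```bash
mkdir -p pics; python3 - <<'E'
from station import *
import cv2,numpy as np
s=sense();print(s['time_s'],s['tcp_pos'],np.round(s['ee_rot'],4).tolist(),s['gripper_width'],finger_overhang)
ims=[]
for c in ['top','side']:
    im=capture(c);ims.append(im['pixels'])
    for t in ['old_rack','new_rack','vial_a','vial_b','vial_c','cell_1']:
        print(c,t,[(np.round(d['point'],3).tolist(),round(d['conf'],2)) for d in tip_of(t,c)])
cv2.imwrite('pics/top.png',ims[0]);cv2.imwrite('pics/side.png',ims[1])
E
```

```text
0.0 [0.25904375 0.56818457 0.24645877] [[0.9098, -0.415, -0.0008], [-0.415, -0.9098, -0.002], [0.0001, 0.0022, -1.0]] 0.9955938442997024 0.025
top old_rack [([0.507, 0.19, 0.003], 0.9)]
top new_rack []
top vial_a [([0.516, 0.211, 0.012], 0.66), ([0.504, 0.162, 0.014], 0.52), ([0.529, 0.251, 0.01], 0.45), ([0.488, 0.128, 0.015], 0.42)]
top vial_b [([0.516, 0.211, 0.012], 0.66), ([0.504, 0.162, 0.014], 0.52), ([0.529, 0.251, 0.01], 0.45), ([0.488, 0.128, 0.015], 0.42)]
top vial_c [([0.516, 0.211, 0.012], 0.66), ([0.504, 0.162, 0.014], 0.52), ([0.529, 0.251, 0.01], 0.45), ([0.488, 0.128, 0.015], 0.42)]
top cell_1 [([0.51, 0.212, 0.008], 0.91), ([0.495, 0.165, 0.011], 0.86), ([0.527, 0.253, 0.007], 0.71), ([0.485, 0.121, 0.007], 0.67)]
side old_rack [([0.506, 0.187, 0.001], 0.65)]
side new_rack [([0.55, -0.19, 0.004], 0.64)]
side vial_a [([0.526, 0.26, 0.01], 0.75), ([0.488, 0.122, 0.008], 0.54), ([0.502, 0.163, 0.006], 0.53)]
side vial_b [([0.526, 0.26, 0.01], 0.75), ([0.488, 0.122, 0.008], 0.54), ([0.502, 0.163, 0.006], 0.53)]
side vial_c [([0.526, 0.26, 0.01], 0.75), ([0.488, 0.122, 0.008], 0.54), ([0.502, 0.163, 0.006], 0.53)]
side cell_1 [([0.517, 0.207, 0.009], 0.93), ([0.485, 0.125, 0.006], 0.77), ([0.502, 0.165, 0.007], 0.7), ([0.528, 0.256, 0.007], 0.6)]
```

View pics/top.png

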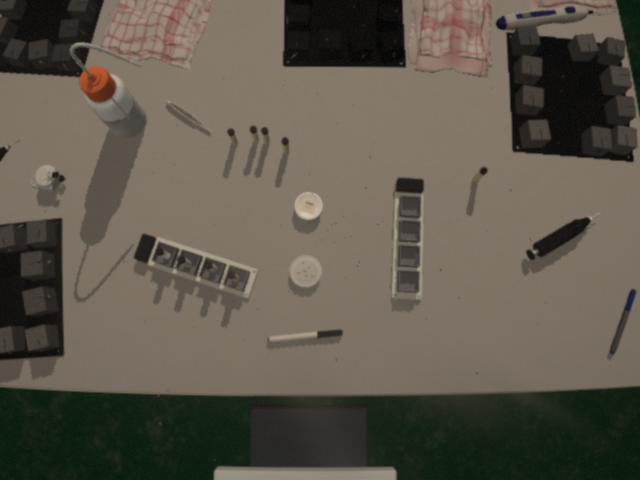

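View pics/side.png

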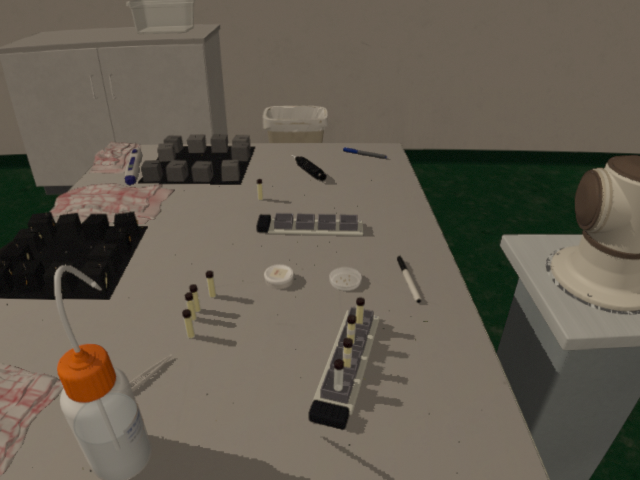

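The top view shows the full rack with its tab at (146,248) and its row running to (240,280). The empty rack's tab is at (409,186) and its row runs down to (407,285). The side view confirms four vials in the full rack; the other vials on the table are distractors.

```bash
cat > h.py <<'E'
import numpy as np,cv2
from station import *
def rays(c,px):
    K=np.array([[c['fx'],0,c['cx']],[0,c['fy'],c['cy']],[0,0,1.]])
    return cv2.undistortPoints(np.float64(px).reshape(-1,1,2),K,np.array([c['k1'],0,0,0,0.])).reshape(-1,2)
def pose(c,s=None):  # camera-to-world R, origin
    if 'R' in c: R=np.array(c['R']);return R.T,-R.T@np.array(c['t'])
    H=np.array(c['hand_eye']);W=np.array(s['ee_rot'])
    return W@H[:3,:3],W@H[:3,3]+np.array(s['tcp_pos'])
def toplane(c,px,z,s=None):
    R,o=pose(c,s);u=rays(c,px);d=np.c_[u,np.ones(len(u))]@R.T
    return (o+d*((z-o[2])/d[:,2])[:,None])
def shift(s,target): # tool-frame shift to world target TCP
    return np.array(s['ee_rot']).T@(np.array(target)-s['tcp_pos'])
E
python3 - <<'E'
from h import *
c=capture('top');hsv=cv2.cvtColor(c['pixels'],cv2.COLOR_BGR2HSV)
for nm,(x0,y0,x1,y1),t in [('old',(125,228,265,305),(146,248)),('new',(385,172,432,305),(409,186))]:
    v=hsv[y0:y1,x0:x1,2];th,m=cv2.threshold(v,0,255,cv2.THRESH_OTSU)
    tab=np.median(v);m=(v>np.median(v)+25).astype(np.uint8)
    n,l,st,ce=cv2.connectedComponentsWithStats(m);print(nm,np.median(v),st[1:][st[1:,4]>30].tolist())
    ys,xs=np.nonzero(m*np.isin(l,[i for i in range(1,n) if st[i,4]>30]));
    P=toplane(c,np.c_[xs+x0,ys+y0],0.008)[:,:2]
    r=cv2.minAreaRect(np.float32(P*1000));print(r)
    print('tab',toplane(c,[t],0.028))
E
```

```text
old 125.0 [[31, 9, 101, 57, 468]]
((521.9346313476562, 183.34255981445312), (198.73980712890625, 45.78498458862305), 63.74793243408203)
tab [[0.5361779  0.28871454 0.028     ]]
new 118.0 [[32, 22, 7, 105, 212], [7, 26, 7, 97, 232]]
((547.9069213867188, -186.2364501953125), (53.53622817993164, 194.55287170410156), 86.7394790649414)
tab [[ 0.65283087 -0.18841812  0.028     ]]
```

Request:
{"method": "servo_tool", "body": {
  "slide": [
    [0.04,0.02,0],
    [0.08,0.04,0],
    [0.1,0.08,0],
    [0.13,0.11,0],
    [0.16,0.14,0]
  ],
  "spin": [7,14,21,28,35],
  "grip": [0,0,0,0,0]
}}

```text
time_s: 1.17
tcp_pos: [0.3436, 0.3818, 0.2476]
ee_rot: [[0.503, -0.864, 0.0], [-0.864, -0.503, -0.0], [0.0, -0.0, -1.0]]
wrist_force: [-0.1, -0.7, 0.3]
gripper_width: 1.001
gripper_force: 0.0
```

Request:
{"method": "servo_tool", "body": {
  "slide": [
    [0.04,-0.01,0],
    [0.08,-0.02,0],
    [0.12,-0.03,0],
    [0.16,-0.03,0],
    [0.2,-0.03,0]
  ],
  "spin": [7,14,21,28,35],
  "grip": [0,0,0,0,0]
}}

```text
time_s: 1.58
tcp_pos: [0.4719, 0.225, 0.2478]
ee_rot: [[-0.085, -0.996, 0.001], [-0.996, 0.085, 0.0], [-0.0, -0.001, -1.0]]
wrist_force: [0.5, -0.6, -0.1]
gripper_width: 0.997
gripper_force: 0.0
```

```bash
python3 - <<'E'
from h import *
s=sense();c=capture('wrist');print(s['tcp_pos'],np.array(c['hand_eye']).round(3).tolist(),c['fx'])
cv2.imwrite('pics/w1.png',c['pixels'])
for t in ['cell_1','vial_a','old_rack']:
    for f in (tip_of,spot_in): print(t,f.__name__,[(np.round(d['point'],3).tolist(),round(d['conf'],2)) for d in f(t,'wrist')])
E
```

```text
[0.47187917 0.22495072 0.24778921] [[0.0, -0.971, -0.24, 0.065], [1.0, 0.001, -0.001, 0.001], [0.001, -0.24, 0.971, -0.137], [0.0, 0.0, 0.0, 1.0]] 372.37809459950705
cell_1 call [([0.51, 0.21, 0.009], 0.95), ([0.528, 0.256, 0.009], 0.93), ([0.498, 0.169, 0.01], 0.9), ([0.484, 0.125, 0.008], 0.69)]
cell_1 call [([0.509, 0.209, 0.01], 0.96), ([0.497, 0.168, 0.01], 0.88), ([0.526, 0.251, 0.013], 0.69), ([0.485, 0.117, 0.011], 0.65)]
vial_a call [([0.514, 0.215, 0.008], 0.72), ([0.528, 0.253, 0.005], 0.7), ([0.488, 0.123, 0.014], 0.69), ([0.505, 0.164, 0.011], 0.49)]
vial_a call [([0.513, 0.217, 0.062], 0.85), ([0.532, 0.246, 0.055], 0.83), ([0.502, 0.168, 0.063], 0.59)]
old_rack call [([0.508, 0.188, -0.001], 0.97)]
old_rack call [([0.51, 0.191, 0.008], 0.66)]
```

View pics/w1.png

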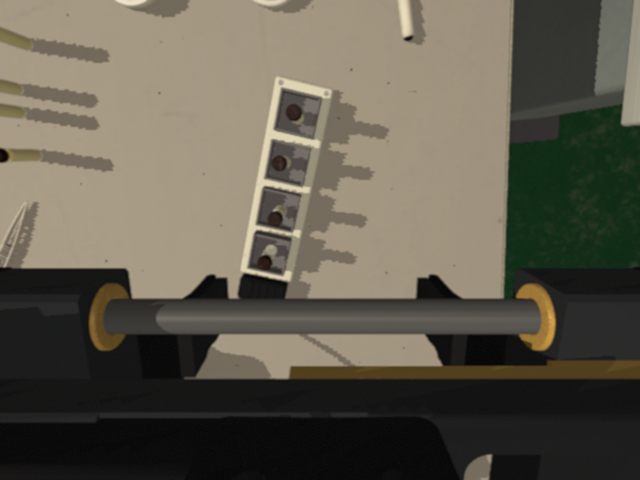

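The wrist view shows the four dark caps at about (293,113), (279,163), (276,215) and (266,262), with the tab at (263,287). Next I'll locate the caps and the plate from these pixels.

```bash
python3 - <<'E'
from h import *
s=sense();c=capture('wrist');p=c['pixels'];g=p.max(2)
P=[]
for u,v in [(293,113),(279,163),(276,215),(266,262)]:
    w=g[v-13:v+14,u-13:u+14]
    m=(w<62).astype(np.uint8)
    n,l,st,ce=cv2.connectedComponentsWithStats(m)
    i=l[13,13]
    if i==0: print('bg',w[13,13]);continue
    q=ce[i]+[u-13,v-13];P.append(q);print(q,st[i])
X=toplane(c,P,0.063,s);print(X.round(4))
d=c['depth'];R,o=pose(c,s)
for q in P:
    u,v=q.round().astype(int);print(d[v,u],(o+d[v,u]*R@np.r_[rays(c,[q])[0],1]).round(4))
for k in [(278,80),(330,91),(242,274),(290,282),]: print(k,toplane(c,[k],.008,s).round(4))
m=(g>175).astype(np.uint8);m[:, :235]=0;m[:,340:]=0;m[:70]=0;m[290:]=0
ys,xs=np.nonzero(m);r=cv2.minAreaRect(np.float32(1000*toplane(c,np.c_[xs,ys],.008,s)[:,:2]));print(r)
E
```

```text
[292.24630542 108.62561576] [  5   1  16  16 203]
bg 64
[273.34579439 217.1728972 ] [  0   7  25  18 214]
[263.47111111 261.34666667] [  0   4  26  18 225]
[[0.4865 0.1258 0.063 ]
 [0.5115 0.2138 0.063 ]
 [0.5247 0.2532 0.063 ]]
0.30497944 [0.4865 0.1257 0.0619]
0.3277971 [0.5118 0.2142 0.0607]
0.33715832 [0.525  0.2537 0.0611]
(278, 80) [[0.5011 0.0933 0.008 ]]
(330, 91) [[0.4531 0.1066 0.008 ]]
(242, 274) [[0.5593 0.2809 0.008 ]]
(290, 282) [[0.5093 0.2937 0.008 ]]
((508.0350341796875, 188.5299072265625), (197.68331909179688, 54.835636138916016), 72.24525451660156)
```

```bash
cat >> h.py <<'E'
def cloud(c,s,z0,z1,step=1):
    d=c['depth'];vs,us=np.nonzero(d>0);R,o=pose(c,s)
    r=rays(c,np.c_[us,vs]);X=o+(np.c_[r,np.ones(len(r))]*d[vs,us][:,None])@R.T
    k=(X[:,2]>z0)&(X[:,2]<z1);return X[k]
def nearest(X,centres,rad=0.02):
    out=[]
    for q in centres:
        k=X[np.hypot(*(X[:,:2]-q[:2]).T)<rad];out.append(np.r_[np.median(k,0) if len(k) else [9]*3,len(k)])
    return np.array(out).round(4)
OLD=np.array([.507,.1885]);DO=np.array([np.cos(np.radians(72.2)),np.sin(np.radians(72.2))])
OC=[OLD+DO*y for y in (-.069,-.023,.023,.069)]
E
python3 - <<'E'
from h import *
s=sense();c=capture('wrist');X=cloud(c,s,.057,.072)
print(nearest(X,OC));print(np.round(OC,4))
E
```

```text
[[4.870e-01 1.258e-01 6.170e-02 2.150e+02]
 [5.032e-01 1.654e-01 6.190e-02 1.940e+02]
 [5.123e-01 2.127e-01 6.150e-02 1.850e+02]
 [5.266e-01 2.518e-01 6.170e-02 1.760e+02]]
[[0.4859 0.1228]
 [0.5    0.1666]
 [0.514  0.2104]
 [0.5281 0.2542]]
```

Request:
{"method": "servo_tool", "body": {
  "slide": [
    [-0.01,-0.015,0.03],
    [-0.02,-0.03,0.06],
    [-0.031,-0.045,0.09],
    [-0.031,-0.052,0.11],
    [-0.031,-0.052,0.11]
  ],
  "spin": [6,12.9,12.9,12.9,12.9],
  "grip": [0,0,0,0.15,0.3]
}}

```text
time_s: 2.45
tcp_pos: [0.5233, 0.2532, 0.1323]
ee_rot: [[-0.299, -0.954, -0.008], [-0.954, 0.299, -0.006], [0.008, 0.006, -1.0]]
wrist_force: [0.0, -0.1, -0.3]
gripper_width: 0.92
gripper_force: 0.0
```

```bash
python3 - <<'E'
from h import *
s=sense();c=capture('wrist');X=cloud(c,s,.05,.075)
n=nearest(X,OC);print(n);print(s['tcp_pos'],np.degrees(np.arctan2(s['ee_rot'][1][0],s['ee_rot'][0][0])),s['gripper_width'])
for q in n: print((shift(s,[q[0],q[1],.057])*1000).round(1))
cv2.imwrite('pics/w2.png',c['pixels'])
E
```

```text
[[4.872e-01 1.269e-01 6.150e-02 7.220e+02]
 [5.034e-01 1.658e-01 6.180e-02 5.250e+02]
 [5.124e-01 2.128e-01 6.180e-02 4.400e+02]
 [5.264e-01 2.514e-01 6.160e-02 4.510e+02]]
[0.52329702 0.2531778  0.13225421] -107.36925250257671 0.9197426680876575
[130.7  -3.7  76.2]
[88.7 -7.5 75.9]
[41.2 -2.1 75.6]
[ 0.2 -3.9 75.2]
```

View pics/w2.png

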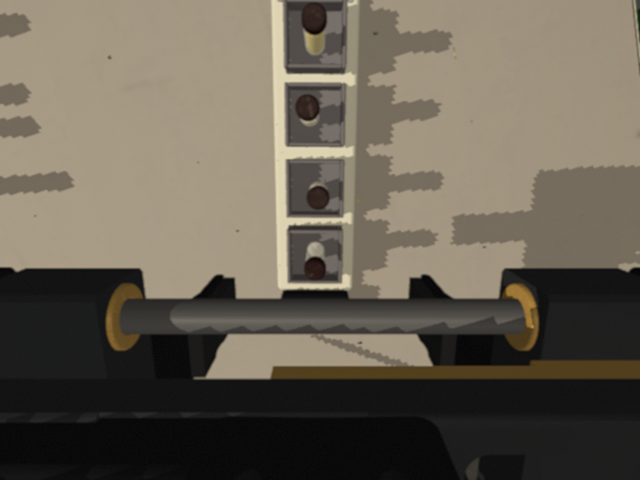

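The caps line up with the grid: (315,267), (317,196), (307,107) and (314,17), all upright. I'll check the settled pose and descend.

```bash
python3 - <<'E'
from h import *
s=sense();print(s['tcp_pos'],s['ee_rot'])
print((shift(s,[.5264,.2514,.057])*1000).round(1))
E
```

```text
[0.52388046 0.25344008 0.13503356] [[-0.29808306 -0.95452854 -0.00466518]
 [-0.95452612  0.29810148 -0.00392366]
 [ 0.00513594  0.00328346 -0.99998142]]
[ 0.8 -3.3 78. ]
```

Request:
{"method": "servo_tool", "body": {
  "slide": [
    [0.001,-0.003,0.02],
    [0.001,-0.003,0.045],
    [0.001,-0.003,0.068],
    [0.001,-0.003,0.08],
    [0.001,-0.003,0.08]
  ],
  "spin": [0.3,0.3,0.3,0.3,0.3],
  "grip": [0.3,0.3,0.3,0.3,0.3]
}}

```text
time_s: 2.92
tcp_pos: [0.5264, 0.2515, 0.0568]
ee_rot: [[-0.303, -0.953, -0.002], [-0.953, 0.303, -0.002], [0.002, 0.002, -1.0]]
wrist_force: [-0.4, -0.1, 0.1]
gripper_width: 0.703
gripper_force: 0.0
```

Request:
{"method": "servo_tool", "body": {
  "slide": [
    [0,0,0],
    [0,0,0],
    [0,0,0],
    [0,0,0],
    [0,0,0]
  ],
  "spin": [0,0,0,0,0],
  "grip": [0.4,0.5,0.6,0.7,0.8]
}}

```text
time_s: 3.33
tcp_pos: [0.5281, 0.2519, 0.0587]
ee_rot: [[-0.304, -0.953, 0.002], [-0.953, 0.304, 0.001], [-0.002, -0.001, -1.0]]
wrist_force: [-0.2, -0.7, -0.2]
gripper_width: 0.406
gripper_force: 0.0
```

Request:
{"method": "servo_tool", "body": {
  "slide": [
    [0,0,0],
    [0,0,0],
    [0,0,0],
    [0,0,0],
    [0,0,0]
  ],
  "spin": [0,0,0,0,0],
  "grip": [0.83,0.86,0.9,0.95,1]
}}

```text
time_s: 3.75
tcp_pos: [0.5277, 0.2515, 0.0575]
ee_rot: [[-0.304, -0.953, -0.0], [-0.953, 0.304, -0.0], [0.0, 0.0, -1.0]]
wrist_force: [0.1, -0.1, 0.8]
gripper_width: 0.133
gripper_force: 30.0
```

Request:
{"method": "servo_tool", "body": {
  "slide": [
    [0,0,0],
    [0,0,0],
    [0,0,0],
    [0,0,0],
    [0,0,0]
  ],
  "spin": [0,0,0,0,0],
  "grip": [1,1,1,1,1]
}}

```text
time_s: 4.17
tcp_pos: [0.5277, 0.2515, 0.0575]
ee_rot: [[-0.304, -0.953, -0.0], [-0.953, 0.304, -0.0], [0.0, 0.0, -1.0]]
wrist_force: [0.1, 0.3, -0.8]
gripper_width: 0.132
gripper_force: 30.0
```

Request:
{"method": "servo_tool", "body": {
  "slide": [
    [0,0,-0.01],
    [0,0,-0.04],
    [0,0,-0.08],
    [0.02,-0.01,-0.11],
    [0.055,-0.025,-0.13]
  ],
  "spin": [0,0,0,5,12],
  "grip": [1,1,1,1,1]
}}

```text
time_s: 4.58
tcp_pos: [0.5366, 0.1952, 0.1916]
ee_rot: [[-0.495, -0.869, 0.007], [-0.869, 0.495, 0.004], [-0.007, -0.004, -1.0]]
wrist_force: [1.2, 0.1, -0.7]
gripper_width: 0.132
gripper_force: 30.0
```

Request:
{"method": "servo_tool", "body": {
  "slide": [
    [0.033,-0.02,0],
    [0.066,-0.04,0],
    [0.099,-0.06,0],
    [0.132,-0.08,0],
    [0.165,-0.1,0]
  ],
  "spin": [7,14,21,28,35],
  "grip": [1,1,1,1,1]
}}

```text
time_s: 5.0
tcp_pos: [0.5394, -0.0018, 0.1879]
ee_rot: [[-0.907, -0.422, 0.001], [-0.422, 0.907, 0.0], [-0.001, -0.0, -1.0]]
wrist_force: [1.2, 0.4, -0.5]
gripper_width: 0.134
gripper_force: 30.0
```

Request:
{"method": "servo_tool", "body": {
  "slide": [
    [0,-0.04,0],
    [0.003,-0.08,0],
    [0.006,-0.12,0],
    [0.006,-0.16,0],
    [0.006,-0.2,0]
  ],
  "spin": [7,14,21,25,25],
  "grip": [1,1,1,1,1]
}}

```text
time_s: 5.42
tcp_pos: [0.62, -0.1855, 0.1879]
ee_rot: [[-1.0, -0.002, 0.001], [-0.002, 1.0, 0.0], [-0.001, 0.0, -1.0]]
wrist_force: [0.7, 1.6, -0.4]
gripper_width: 0.13
gripper_force: 30.0
```

Request:
{"method": "servo_tool", "body": {
  "slide": [
    [0,0,0],
    [0,0,0],
    [0,0,0],
    [0,0,0],
    [0,0,0]
  ],
  "spin": [0,0,0,0,0],
  "grip": [1,1,1,1,1]
}}

```text
time_s: 5.83
tcp_pos: [0.6195, -0.1822, 0.1875]
ee_rot: [[-1.0, -0.007, 0.0], [-0.007, 1.0, 0.0], [-0.0, 0.0, -1.0]]
wrist_force: [-0.8, -0.6, -0.5]
gripper_width: 0.131
gripper_force: 30.0
```

```bash
python3 - <<'E'
from h import *
s=sense();c=capture('wrist');print(s['tcp_pos'],np.degrees(np.arctan2(s['ee_rot'][1][0],s['ee_rot'][0][0])))
cv2.imwrite('pics/w3.png',c['pixels'])
for t in ['cell_1','new_rack']:
    for f in (tip_of,spot_in): print(t,[(np.round(d['point'],3).tolist(),round(d['conf'],2)) for d in f(t,'wrist')])
E
```

```text
[ 0.61948909 -0.18224402  0.18749415] -179.60603614214594
cell_1 []
cell_1 []
new_rack [([0.547, -0.189, 0.0], 0.77)]
new_rack [([0.544, -0.188, 0.012], 0.84)]
```

View pics/w3.png

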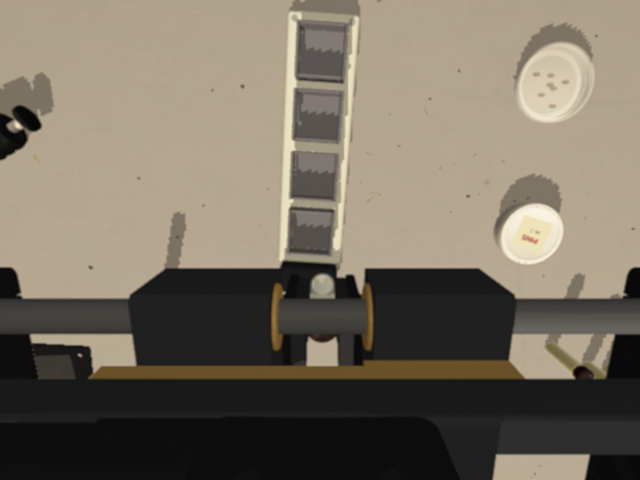

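The empty rack is fully in view: plate corners at about (290,13), (357,13), (280,262) and (342,262), with cups at (322,50), (318,115), (314,175) and (311,230). The vial is held between the fingers. Next is a precise fit.

```bash
python3 - <<'E'
from h import *
s=sense();c=capture('wrist')
X=cloud(c,s,.021,.032);k=X[(abs(X[:,1]+.187)<.04)&(X[:,0]<.64)&(X[:,0]>.44)]
print('rims',len(k),cv2.minAreaRect(np.float32(k[:,:2]*1000)))
g=c['pixels'].max(2);m=(g>195).astype(np.uint8);m[:,:270]=0;m[:,370:]=0;m[262:]=0
m=cv2.morphologyEx(m,cv2.MORPH_OPEN,np.ones((2,2),np.uint8))
ys,xs=np.nonzero(m);P=toplane(c,np.c_[xs,ys],.008,s)[:,:2];print(len(P),cv2.minAreaRect(np.float32(1000*P)))
# cup inner corners seen at rim height
E=toplane(c,[(297,22),(346,24),(291,207),(335,207)],.026,s);print(E.round(4))
E
```

```text
rims 2685 ((549.3909301757812, -188.51759338378906), (38.01103973388672, 175.8104705810547), 86.66120910644531)
3250 ((550.7481079101562, -187.2935791015625), (53.92021560668945, 197.20054626464844), 86.66104125976562)
[[ 0.4632 -0.2019  0.026 ]
 [ 0.4643 -0.1667  0.026 ]
 [ 0.597  -0.208   0.026 ]
 [ 0.5967 -0.1726  0.026 ]]
```

Request:
{"method": "servo_tool", "body": {
  "slide": [
    [0.04,0,0],
    [0.08,-0.001,0],
    [0.12,-0.002,0.02],
    [0.139,-0.002,0.05],
    [0.139,-0.002,0.08]
  ],
  "spin": [3.7,3.7,3.7,3.7,3.7],
  "grip": [1,1,1,1,1]
}}

```text
time_s: 6.55
tcp_pos: [0.4763, -0.186, 0.1075]
ee_rot: [[-0.998, 0.061, 0.0], [0.061, 0.998, 0.001], [-0.0, 0.001, -1.0]]
wrist_force: [1.1, 1.4, -1.3]
gripper_width: 0.135
gripper_force: 30.0
```

Request:
{"method": "servo_tool", "body": {
  "slide": [
    [0,0,0],
    [0,0,0],
    [0,0,0],
    [0,0,0],
    [0,0,0]
  ],
  "spin": [0,0,0,0,0],
  "grip": [1,1,1,1,1]
}}

```text
time_s: 6.97
tcp_pos: [0.4826, -0.1863, 0.1084]
ee_rot: [[-0.998, 0.059, 0.004], [0.059, 0.998, -0.0], [-0.004, -0.0, -1.0]]
wrist_force: [-0.4, 0.3, -0.5]
gripper_width: 0.134
gripper_force: 30.0
```

Request:
{"method": "servo_tool", "body": {
  "slide": [
    [0.001,0.002,0.015],
    [0.001,0.002,0.03],
    [0.001,0.002,0.042],
    [0.001,0.002,0.047],
    [0.001,0.002,0.049]
  ],
  "spin": [0,0,0,0,0],
  "grip": [1,1,1,1,1]
}}

```text
time_s: 7.38
tcp_pos: [0.4802, -0.1842, 0.0577]
ee_rot: [[-0.998, 0.059, -0.0], [0.059, 0.998, -0.0], [0.0, -0.0, -1.0]]
wrist_force: [0.7, 0.3, -0.1]
gripper_width: 0.132
gripper_force: 30.0
```

Request:
{"method": "servo_tool", "body": {
  "slide": [
    [0,0,0],
    [0,0,0],
    [0,0,0],
    [0,0,0],
    [0,0,0]
  ],
  "spin": [0,0,0,0,0],
  "grip": [1,1,1,1,1]
}}

```text
time_s: 7.8
tcp_pos: [0.4802, -0.1842, 0.0585]
ee_rot: [[-0.998, 0.059, 0.001], [0.059, 0.998, -0.0], [-0.001, -0.0, -1.0]]
wrist_force: [-0.2, 0.9, 0.8]
gripper_width: 0.131
gripper_force: 30.0
```

Request:
{"method": "servo_tool", "body": {
  "slide": [
    [0,0,0.001],
    [0,0,0.001],
    [0,0,0.001],
    [0,0,0.001],
    [0,0,0.001]
  ],
  "spin": [0,0,0,0,0],
  "grip": [1,1,0.84,0.8,0.7]
}}

```text
time_s: 8.22
tcp_pos: [0.4797, -0.1841, 0.0567]
ee_rot: [[-0.998, 0.06, -0.0], [0.06, 0.998, 0.0], [0.0, 0.0, -1.0]]
wrist_force: [-1.1, -0.3, -1.0]
gripper_width: 0.212
gripper_force: 0.0
```

Request:
{"method": "servo_tool", "body": {
  "slide": [
    [0,0,0],
    [0,0,0],
    [0,0,0],
    [0,0,0],
    [0,0,0]
  ],
  "spin": [0,0,0,0,0],
  "grip": [0.6,0.5,0.4,0.3,0.3]
}}

```text
time_s: 8.63
tcp_pos: [0.4798, -0.1842, 0.0569]
ee_rot: [[-0.998, 0.059, -0.0], [0.059, 0.998, 0.0], [0.0, 0.0, -1.0]]
wrist_force: [0.2, -0.0, -0.0]
gripper_width: 0.569
gripper_force: 0.0
```

Request:
{"method": "servo_tool", "body": {
  "slide": [
    [0,0,-0.01],
    [0,0,-0.03],
    [0,0,-0.07],
    [0,0,-0.1],
    [-0.03,0.01,-0.13]
  ],
  "spin": [0,0,0,0,0],
  "grip": [0.3,0.3,0.3,0.3,0.3]
}}

```text
time_s: 9.05
tcp_pos: [0.505, -0.1768, 0.1883]
ee_rot: [[-0.998, 0.062, -0.002], [0.062, 0.998, 0.001], [0.002, 0.001, -1.0]]
wrist_force: [1.7, -0.2, -0.7]
gripper_width: 0.699
gripper_force: 0.0
```

Request:
{"method": "servo_tool", "body": {
  "slide": [
    [0,0.04,0],
    [0.005,0.08,0],
    [0.01,0.12,0],
    [0.01,0.16,0],
    [0.01,0.2,0]
  ],
  "spin": [-7,-14,-21,-28,-35],
  "grip": [0.3,0.3,0.3,0.3,0.3]
}}

```text
time_s: 9.47
tcp_pos: [0.5105, 0.0256, 0.1868]
ee_rot: [[-0.849, -0.529, 0.001], [-0.529, 0.849, 0.0], [-0.001, -0.0, -1.0]]
wrist_force: [1.0, 0.1, -0.2]
gripper_width: 0.697
gripper_force: 0.0
```

```bash
python3 - <<'E'
from h import *
s=sense();print((shift(s,[.5124,.2128,.12])*1000).round(1),s['tcp_pos'],np.degrees(np.arctan2(s['ee_rot'][1][0],s['ee_rot'][0][0])))
c=capture('top');X=cloud(c,s,.045,.075);print(nearest(X,[[.4805,-.1845]]+OC))
cv2.imwrite('pics/t2.png',cv2.resize(c['pixels'][170:310,120:440],None,fx=2.5,fy=2.5))
E
```

```text
[-100.5  157.9   66.9] [0.51051319 0.02558093 0.18678358] -148.0772156329912
[[ 0.4794 -0.1814  0.0613 54.    ]
 [ 9.      9.      9.      0.    ]
 [ 0.4992  0.1651  0.0619 38.    ]
 [ 9.      9.      9.      0.    ]
 [ 9.      9.      9.      0.    ]]
```

View pics/t2.png

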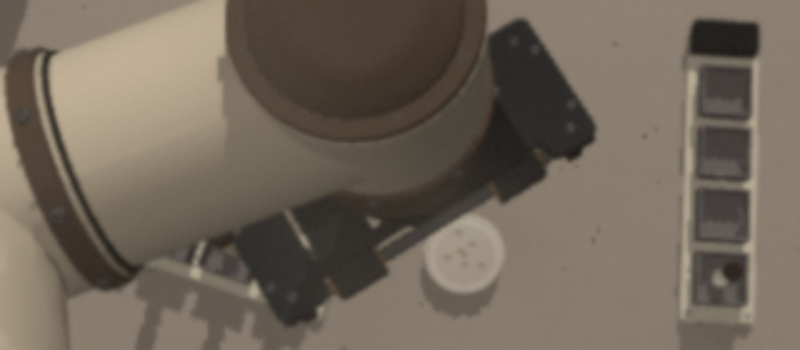

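The crop shows the first vial standing in the cup farthest from the tab, with its cap at (733,270). Its top measures z=0.061. I'll go on to the second vial.

Request:
{"method": "servo_tool", "body": {
  "slide": [
    [-0.02,0.032,0],
    [-0.04,0.064,0],
    [-0.06,0.096,0],
    [-0.08,0.128,0],
    [-0.1,0.155,0]
  ],
  "spin": [-7,-14,-21,-28,-35],
  "grip": [0.3,0.3,0.3,0.3,0.3]
}}

```text
time_s: 9.93
tcp_pos: [0.5144, 0.2104, 0.1867]
ee_rot: [[-0.391, -0.92, 0.001], [-0.92, 0.391, 0.001], [-0.001, -0.0, -1.0]]
wrist_force: [0.9, 0.6, 1.2]
gripper_width: 0.702
gripper_force: 0.0
```

Request:
{"method": "servo_tool", "body": {
  "slide": [
    [0,0,0.01],
    [0,0,0.03],
    [0,0,0.05],
    [0,0,0.05],
    [0,0,0.05]
  ],
  "spin": [-5,-5,-5,-5,-5],
  "grip": [0.3,0.3,0.3,0.3,0.3]
}}

```text
time_s: 10.35
tcp_pos: [0.5147, 0.2079, 0.1355]
ee_rot: [[-0.316, -0.949, -0.001], [-0.949, 0.316, -0.002], [0.002, 0.001, -1.0]]
wrist_force: [0.2, -0.5, 0.4]
gripper_width: 0.698
gripper_force: 0.0
```

```bash
cat > m.py <<'E'
from h import *
s=sense();c=capture('wrist');n=nearest(cloud(c,s,.05,.075),OC,.018)
s=sense();print(n);print(s['tcp_pos'],np.degrees(np.arctan2(s['ee_rot'][1][0],s['ee_rot'][0][0])))
for q in n: print((shift(s,[q[0],q[1],.0575])*1000).round(1))
E
python3 m.py
```

```text
[[4.870e-01 1.257e-01 6.180e-02 5.040e+02]
 [5.032e-01 1.651e-01 6.180e-02 4.300e+02]
 [5.121e-01 2.117e-01 6.160e-02 4.350e+02]
 [9.000e+00 9.000e+00 9.000e+00 0.000e+00]]
[0.51549276 0.2083736  0.13661866] -108.39469244456001
[87.5  1.  79.1]
[45.  -1.9 79.1]
[-2.1  4.3 79.1]
[-11019.8  -5276.6     88.3]
```

Request:
{"method": "servo_tool", "body": {
  "slide": [
    [-0.003,0.004,0.02],
    [-0.003,0.004,0.045],
    [-0.003,0.004,0.068],
    [-0.003,0.004,0.079],
    [-0.003,0.004,0.079]
  ],
  "spin": [0,0,0,0,0],
  "grip": [0.3,0.3,0.3,0.3,0.3]
}}

```text
time_s: 10.82
tcp_pos: [0.5117, 0.2117, 0.0557]
ee_rot: [[-0.316, -0.949, -0.002], [-0.949, 0.316, -0.002], [0.002, 0.002, -1.0]]
wrist_force: [0.0, -0.5, 0.0]
gripper_width: 0.7
gripper_force: 0.0
```

Request:
{"method": "servo_tool", "body": {
  "slide": [
    [0,0,0],
    [0,0,0],
    [0,0,0],
    [0,0,0],
    [0,0,0]
  ],
  "spin": [0,0,0,0,0],
  "grip": [0.4,0.5,0.6,0.7,0.8]
}}

```text
time_s: 11.23
tcp_pos: [0.5126, 0.2127, 0.0576]
ee_rot: [[-0.316, -0.949, 0.002], [-0.949, 0.316, 0.001], [-0.002, -0.001, -1.0]]
wrist_force: [0.4, 0.3, -0.2]
gripper_width: 0.407
gripper_force: 0.0
```

Request:
{"method": "servo_tool", "body": {
  "slide": [
    [0,0,0],
    [0,0,0],
    [0,0,0],
    [0,0,0],
    [0,0,0]
  ],
  "spin": [0,0,0,0,0],
  "grip": [0.83,0.86,0.9,0.95,1]
}}

```text
time_s: 11.65
tcp_pos: [0.5121, 0.2125, 0.0566]
ee_rot: [[-0.316, -0.949, -0.0], [-0.949, 0.316, -0.0], [0.0, 0.0, -1.0]]
wrist_force: [-0.5, 0.0, 0.2]
gripper_width: 0.13
gripper_force: 30.0
```

Request:
{"method": "servo_tool", "body": {
  "slide": [
    [0,0,0],
    [0,0,0],
    [0,0,0],
    [0,0,0],
    [0,0,0]
  ],
  "spin": [0,0,0,0,0],
  "grip": [1,1,1,1,1]
}}

```text
time_s: 12.07
tcp_pos: [0.5121, 0.2124, 0.0566]
ee_rot: [[-0.316, -0.949, -0.0], [-0.949, 0.316, -0.0], [0.0, 0.0, -1.0]]
wrist_force: [-0.0, 0.1, 1.4]
gripper_width: 0.13
gripper_force: 30.0
```

Request:
{"method": "servo_tool", "body": {
  "slide": [
    [0,0,-0.01],
    [0,0,-0.04],
    [0,0,-0.08],
    [0.02,-0.01,-0.11],
    [0.055,-0.02,-0.13]
  ],
  "spin": [0,0,0,5,12],
  "grip": [1,1,1,1,1]
}}

```text
time_s: 12.48
tcp_pos: [0.5162, 0.1562, 0.1911]
ee_rot: [[-0.506, -0.862, 0.007], [-0.862, 0.506, 0.003], [-0.006, -0.005, -1.0]]
wrist_force: [1.4, -0.1, -0.0]
gripper_width: 0.132
gripper_force: 30.0
```

Request:
{"method": "servo_tool", "body": {
  "slide": [
    [0.031,-0.02,0],
    [0.062,-0.04,0],
    [0.093,-0.06,0],
    [0.124,-0.08,0],
    [0.155,-0.1,0]
  ],
  "spin": [7,14,21,28,35],
  "grip": [1,1,1,1,1]
}}

```text
time_s: 12.9
tcp_pos: [0.5212, -0.0321, 0.1876]
ee_rot: [[-0.912, -0.411, 0.001], [-0.411, 0.912, 0.0], [-0.001, -0.0, -1.0]]
wrist_force: [0.4, 0.3, -0.1]
gripper_width: 0.128
gripper_force: 30.0
```

Request:
{"method": "servo_tool", "body": {
  "slide": [
    [0.015,-0.036,0],
    [0.03,-0.072,0],
    [0.045,-0.108,0],
    [0.061,-0.145,0],
    [0.061,-0.145,0]
  ],
  "spin": [7,14,21,27.9,27.9],
  "grip": [1,1,1,1,1]
}}

```text
time_s: 13.32
tcp_pos: [0.526, -0.1932, 0.1871]
ee_rot: [[-0.998, 0.068, 0.0], [0.068, 0.998, -0.001], [-0.001, -0.001, -1.0]]
wrist_force: [0.6, 0.9, -0.7]
gripper_width: 0.135
gripper_force: 30.0
```

Request:
{"method": "servo_tool", "body": {
  "slide": [
    [0,0,0.02],
    [0,0,0.05],
    [0,0,0.08],
    [0,0,0.08],
    [0,0,0.08]
  ],
  "spin": [0,0,0,0,0],
  "grip": [1,1,1,1,1]
}}

```text
time_s: 13.73
tcp_pos: [0.5257, -0.1876, 0.1061]
ee_rot: [[-0.998, 0.057, -0.003], [0.057, 0.998, -0.0], [0.003, -0.0, -1.0]]
wrist_force: [0.7, 0.3, 0.8]
gripper_width: 0.131
gripper_force: 30.0
```

Request:
{"method": "servo_tool", "body": {
  "slide": [
    [0,0,0],
    [0,0,0],
    [0,0,0],
    [0,0,0],
    [0,0,0]
  ],
  "spin": [0,0,0,0,0],
  "grip": [1,1,1,1,1]
}}

```text
time_s: 14.15
tcp_pos: [0.5269, -0.1876, 0.1076]
ee_rot: [[-0.998, 0.058, 0.002], [0.058, 0.998, -0.0], [-0.002, -0.0, -1.0]]
wrist_force: [0.3, 0.5, -0.7]
gripper_width: 0.13
gripper_force: 30.0
```

Request:
{"method": "servo_tool", "body": {
  "slide": [
    [0,0,0.015],
    [0,0,0.03],
    [0,0,0.042],
    [0,0,0.047],
    [0,0,0.049]
  ],
  "spin": [0,0,0,0,0],
  "grip": [1,1,1,1,1]
}}

```text
time_s: 14.57
tcp_pos: [0.526, -0.1876, 0.0569]
ee_rot: [[-0.998, 0.058, -0.002], [0.058, 0.998, 0.0], [0.002, -0.0, -1.0]]
wrist_force: [-0.6, -1.0, -0.2]
gripper_width: 0.132
gripper_force: 30.0
```

Request:
{"method": "servo_tool", "body": {
  "slide": [
    [0,0,0],
    [0,0,0],
    [0,0,0],
    [0,0,0.0005],
    [0,0,0.0005]
  ],
  "spin": [0,0,0,0,0],
  "grip": [1,1,1,1,1]
}}

```text
time_s: 14.98
tcp_pos: [0.5267, -0.1876, 0.0576]
ee_rot: [[-0.998, 0.058, 0.001], [0.058, 0.998, -0.0], [-0.001, -0.0, -1.0]]
wrist_force: [0.2, -0.3, -0.8]
gripper_width: 0.131
gripper_force: 30.0
```

Request:
{"method": "servo_tool", "body": {
  "slide": [
    [0,0,0],
    [0,0,0],
    [0,0,0],
    [0,0,0],
    [0,0,0]
  ],
  "spin": [0,0,0,0,0],
  "grip": [1,1,0.84,0.8,0.7]
}}

```text
time_s: 15.4
tcp_pos: [0.5264, -0.1876, 0.0572]
ee_rot: [[-0.998, 0.058, 0.0], [0.058, 0.998, -0.0], [-0.0, -0.0, -1.0]]
wrist_force: [0.7, -0.0, 0.2]
gripper_width: 0.213
gripper_force: 0.0
```

Request:
{"method": "servo_tool", "body": {
  "slide": [
    [0,0,0],
    [0,0,0],
    [0,0,0],
    [0,0,0],
    [0,0,0]
  ],
  "spin": [0,0,0,0,0],
  "grip": [0.6,0.5,0.4,0.3,0.3]
}}

```text
time_s: 15.82
tcp_pos: [0.5264, -0.1876, 0.0571]
ee_rot: [[-0.998, 0.058, -0.0], [0.058, 0.998, -0.0], [0.0, -0.0, -1.0]]
wrist_force: [-0.4, -0.3, 0.4]
gripper_width: 0.57
gripper_force: 0.0
```

Request:
{"method": "servo_tool", "body": {
  "slide": [
    [0,0,-0.01],
    [0,0,-0.03],
    [0,0,-0.07],
    [0,0,-0.1],
    [0,0.01,-0.13]
  ],
  "spin": [0,0,0,0,0],
  "grip": [0.3,0.3,0.3,0.3,0.3]
}}

```text
time_s: 16.23
tcp_pos: [0.527, -0.1785, 0.1897]
ee_rot: [[-0.998, 0.059, 0.001], [0.059, 0.998, -0.001], [-0.001, -0.001, -1.0]]
wrist_force: [1.2, -0.3, -0.7]
gripper_width: 0.7
gripper_force: 0.0
```

Request:
{"method": "servo_tool", "body": {
  "slide": [
    [0,0.036,0],
    [0.005,0.072,0],
    [0.01,0.108,0],
    [0.015,0.144,0],
    [0.02,0.18,0]
  ],
  "spin": [-7,-14,-21,-28,-35],
  "grip": [0.3,0.3,0.3,0.3,0.3]
}}

```text
time_s: 16.65
tcp_pos: [0.517, 0.0047, 0.1882]
ee_rot: [[-0.848, -0.53, 0.001], [-0.53, 0.848, 0.0], [-0.001, -0.0, -1.0]]
wrist_force: [0.1, -0.2, 0.3]
gripper_width: 0.698
gripper_force: 0.0
```

Request:
{"method": "servo_tool", "body": {
  "slide": [
    [-0.015,0.03,0],
    [-0.03,0.06,0],
    [-0.045,0.09,0],
    [-0.06,0.12,0],
    [-0.073,0.146,0]
  ],
  "spin": [-7,-14,-21,-28,-35],
  "grip": [0.3,0.3,0.3,0.3,0.3]
}}

```text
time_s: 17.07
tcp_pos: [0.5024, 0.1678, 0.1882]
ee_rot: [[-0.389, -0.921, 0.001], [-0.921, 0.389, 0.001], [-0.001, -0.001, -1.0]]
wrist_force: [0.4, -0.7, -0.5]
gripper_width: 0.703
gripper_force: 0.0
```

Request:
{"method": "servo_tool", "body": {
  "slide": [
    [0,0,0.01],
    [0,0,0.03],
    [0,0,0.05],
    [0,0,0.05],
    [0,0,0.05]
  ],
  "spin": [-5,-5,-5,-5,-5],
  "grip": [0.3,0.3,0.3,0.3,0.3]
}}

```text
time_s: 17.48
tcp_pos: [0.5025, 0.1655, 0.1371]
ee_rot: [[-0.314, -0.949, -0.001], [-0.949, 0.314, -0.001], [0.002, 0.001, -1.0]]
wrist_force: [0.5, 0.3, 0.4]
gripper_width: 0.701
gripper_force: 0.0
```

```bash
python3 m.py
```

```text
[[4.867e-01 1.251e-01 6.170e-02 4.270e+02]
 [5.029e-01 1.641e-01 6.160e-02 4.390e+02]
 [9.000e+00 9.000e+00 9.000e+00 0.000e+00]
 [9.000e+00 9.000e+00 9.000e+00 0.000e+00]]
[0.50333977 0.16593423 0.13816163] -108.2860176039435
[44.   3.1 80.6]
[ 1.9 -0.1 80.7]
[-11053.8  -5295.7     90.7]
[-11053.8  -5295.7     90.7]
```

Request:
{"method": "servo_tool", "body": {
  "slide": [
    [0.001,0,0.02],
    [0.001,0,0.045],
    [0.001,0,0.068],
    [0.001,0,0.08],
    [0.001,0,0.08]
  ],
  "spin": [0,0,0,0,0],
  "grip": [0.3,0.3,0.3,0.3,0.3]
}}

```text
time_s: 17.95
tcp_pos: [0.502, 0.1642, 0.0561]
ee_rot: [[-0.315, -0.949, -0.002], [-0.949, 0.315, -0.002], [0.002, 0.002, -1.0]]
wrist_force: [0.6, -0.7, -0.7]
gripper_width: 0.7
gripper_force: 0.0
```

Request:
{"method": "servo_tool", "body": {
  "slide": [
    [0,0,0],
    [0,0,0],
    [0,0,0],
    [0,0,0],
    [0,0,0]
  ],
  "spin": [0,0,0,0,0],
  "grip": [0.4,0.5,0.6,0.7,0.8]
}}

```text
time_s: 18.37
tcp_pos: [0.503, 0.1651, 0.0581]
ee_rot: [[-0.314, -0.949, 0.002], [-0.949, 0.314, 0.001], [-0.002, -0.001, -1.0]]
wrist_force: [0.9, 0.5, -0.1]
gripper_width: 0.409
gripper_force: 0.0
```

Request:
{"method": "servo_tool", "body": {
  "slide": [
    [0,0,0],
    [0,0,0],
    [0,0,0],
    [0,0,0],
    [0,0,0]
  ],
  "spin": [0,0,0,0,0],
  "grip": [0.83,0.86,0.9,0.95,1]
}}

```text
time_s: 18.78
tcp_pos: [0.5025, 0.1649, 0.0571]
ee_rot: [[-0.314, -0.949, -0.0], [-0.949, 0.314, -0.0], [0.0, 0.0, -1.0]]
wrist_force: [-0.2, 1.2, 1.1]
gripper_width: 0.133
gripper_force: 30.0
```

Request:
{"method": "servo_tool", "body": {
  "slide": [
    [0,0,0],
    [0,0,0],
    [0,0,0],
    [0,0,0],
    [0,0,0]
  ],
  "spin": [0,0,0,0,0],
  "grip": [1,1,1,1,1]
}}

```text
time_s: 19.2
tcp_pos: [0.5025, 0.1649, 0.0571]
ee_rot: [[-0.314, -0.949, 0.0], [-0.949, 0.314, 0.0], [-0.0, 0.0, -1.0]]
wrist_force: [-0.4, -0.7, 1.7]
gripper_width: 0.131
gripper_force: 30.0
```

Request:
{"method": "servo_tool", "body": {
  "slide": [
    [0,0,-0.01],
    [0,0,-0.04],
    [0,0,-0.08],
    [0.02,-0.01,-0.11],
    [0.055,-0.02,-0.13]
  ],
  "spin": [0,0,0,5,12],
  "grip": [1,1,1,1,1]
}}

```text
time_s: 19.62
tcp_pos: [0.5068, 0.1083, 0.1915]
ee_rot: [[-0.504, -0.863, 0.007], [-0.863, 0.504, 0.003], [-0.006, -0.005, -1.0]]
wrist_force: [0.8, -0.6, -0.2]
gripper_width: 0.127
gripper_force: 30.0
```

Request:
{"method": "servo_tool", "body": {
  "slide": [
    [0.025,-0.022,0],
    [0.05,-0.044,0],
    [0.076,-0.066,0],
    [0.102,-0.088,0],
    [0.127,-0.111,0]
  ],
  "spin": [7,14,21,28,35],
  "grip": [1,1,1,1,1]
}}

```text
time_s: 20.03
tcp_pos: [0.5357, -0.061, 0.188]
ee_rot: [[-0.911, -0.412, 0.001], [-0.412, 0.911, 0.0], [-0.001, -0.0, -1.0]]
wrist_force: [1.1, 0.3, 0.1]
gripper_width: 0.131
gripper_force: 30.0
```

Request:
{"method": "servo_tool", "body": {
  "slide": [
    [0.006,-0.034,0],
    [0.012,-0.068,0],
    [0.018,-0.101,0],
    [0.021,-0.134,0],
    [0.021,-0.134,0]
  ],
  "spin": [7,14,21,28,28],
  "grip": [1,1,1,1,1]
}}

```text
time_s: 20.45
tcp_pos: [0.574, -0.1945, 0.1873]
ee_rot: [[-0.998, 0.066, 0.001], [0.066, 0.998, -0.001], [-0.001, -0.001, -1.0]]
wrist_force: [0.9, 0.8, 1.0]
gripper_width: 0.13
gripper_force: 30.0
```

Request:
{"method": "servo_tool", "body": {
  "slide": [
    [0,0,0.02],
    [0,0,0.05],
    [0,0,0.08],
    [0,0,0.08],
    [0,0,0.08]
  ],
  "spin": [0,0,0,0,0],
  "grip": [1,1,1,1,1]
}}

```text
time_s: 20.87
tcp_pos: [0.572, -0.1897, 0.1064]
ee_rot: [[-0.998, 0.057, -0.004], [0.057, 0.998, -0.0], [0.004, -0.0, -1.0]]
wrist_force: [0.5, -0.3, 0.8]
gripper_width: 0.129
gripper_force: 30.0
```

Request:
{"method": "servo_tool", "body": {
  "slide": [
    [0,0,0],
    [0,0,0],
    [0,0,0],
    [0,0,0],
    [0,0,0]
  ],
  "spin": [0,0,0,0,0],
  "grip": [1,1,1,1,1]
}}

```text
time_s: 21.28
tcp_pos: [0.5733, -0.1898, 0.1082]
ee_rot: [[-0.998, 0.058, 0.002], [0.058, 0.998, -0.0], [-0.002, -0.0, -1.0]]
wrist_force: [-0.6, -0.8, -0.3]
gripper_width: 0.131
gripper_force: 30.0
```

Request:
{"method": "servo_tool", "body": {
  "slide": [
    [0,0,0.015],
    [0,0,0.03],
    [0,0,0.042],
    [0,0,0.047],
    [0,0,0.049]
  ],
  "spin": [0,0,0,0,0],
  "grip": [1,1,1,1,1]
}}

```text
time_s: 21.7
tcp_pos: [0.5724, -0.1898, 0.0574]
ee_rot: [[-0.998, 0.058, -0.002], [0.058, 0.998, 0.0], [0.002, 0.0, -1.0]]
wrist_force: [0.5, 0.3, 0.2]
gripper_width: 0.128
gripper_force: 30.0
```

Request:
{"method": "servo_tool", "body": {
  "slide": [
    [0,0,0],
    [0,0,0],
    [0,0,0],
    [0,0,0.0005],
    [0,0,0.0005]
  ],
  "spin": [0,0,0,0,0],
  "grip": [1,1,1,1,1]
}}

```text
time_s: 22.12
tcp_pos: [0.5731, -0.1898, 0.0581]
ee_rot: [[-0.998, 0.058, 0.001], [0.058, 0.998, -0.0], [-0.001, -0.0, -1.0]]
wrist_force: [-0.1, -0.3, -0.1]
gripper_width: 0.128
gripper_force: 30.0
```

Request:
{"method": "servo_tool", "body": {
  "slide": [
    [0,0,0],
    [0,0,0],
    [0,0,0],
    [0,0,0],
    [0,0,0]
  ],
  "spin": [0,0,0,0,0],
  "grip": [1,1,0.84,0.8,0.7]
}}

```text
time_s: 22.53
tcp_pos: [0.5729, -0.1898, 0.0577]
ee_rot: [[-0.998, 0.058, 0.0], [0.058, 0.998, -0.0], [-0.0, -0.0, -1.0]]
wrist_force: [-1.1, -0.0, -0.7]
gripper_width: 0.213
gripper_force: 0.0
```

Request:
{"method": "servo_tool", "body": {
  "slide": [
    [0,0,0],
    [0,0,0],
    [0,0,0],
    [0,0,0],
    [0,0,0]
  ],
  "spin": [0,0,0,0,0],
  "grip": [0.6,0.5,0.4,0.3,0.3]
}}

```text
time_s: 22.95
tcp_pos: [0.5729, -0.1898, 0.0576]
ee_rot: [[-0.998, 0.058, -0.0], [0.058, 0.998, -0.0], [0.0, -0.0, -1.0]]
wrist_force: [-0.8, 0.4, -0.2]
gripper_width: 0.569
gripper_force: 0.0
```

Request:
{"method": "servo_tool", "body": {
  "slide": [
    [0,0,-0.01],
    [0,0,-0.03],
    [0,0,-0.07],
    [0,0,-0.1],
    [0,0.01,-0.13]
  ],
  "spin": [0,0,0,0,0],
  "grip": [0.3,0.3,0.3,0.3,0.3]
}}

```text
time_s: 23.37
tcp_pos: [0.5734, -0.1808, 0.1903]
ee_rot: [[-0.998, 0.059, 0.001], [0.059, 0.998, -0.001], [-0.001, -0.001, -1.0]]
wrist_force: [0.8, -0.2, 0.3]
gripper_width: 0.696
gripper_force: 0.0
```

Request:
{"method": "servo_tool", "body": {
  "slide": [
    [0.01,0.031,0],
    [0.02,0.062,0],
    [0.03,0.093,0],
    [0.041,0.125,0],
    [0.052,0.157,0]
  ],
  "spin": [-7,-14,-21,-28,-35],
  "grip": [0.3,0.3,0.3,0.3,0.3]
}}

```text
time_s: 23.78
tcp_pos: [0.53, -0.0189, 0.1886]
ee_rot: [[-0.848, -0.53, 0.001], [-0.53, 0.848, 0.0], [-0.001, -0.0, -1.0]]
wrist_force: [1.0, -0.2, -0.9]
gripper_width: 0.701
gripper_force: 0.0
```

Request:
{"method": "servo_tool", "body": {
  "slide": [
    [-0.008,0.03,0],
    [-0.016,0.06,0],
    [-0.024,0.09,0],
    [-0.032,0.12,0],
    [-0.04,0.147,0]
  ],
  "spin": [-7,-14,-21,-28,-35],
  "grip": [0.3,0.3,0.3,0.3,0.3]
}}

```text
time_s: 24.2
tcp_pos: [0.4867, 0.1276, 0.1887]
ee_rot: [[-0.39, -0.921, 0.001], [-0.921, 0.39, 0.001], [-0.001, -0.001, -1.0]]
wrist_force: [-0.4, 0.6, -0.1]
gripper_width: 0.697
gripper_force: 0.0
```

Request:
{"method": "servo_tool", "body": {
  "slide": [
    [0,0,0.01],
    [0,0,0.03],
    [0,0,0.05],
    [0,0,0.05],
    [0,0,0.05]
  ],
  "spin": [-5,-5,-5,-5,-5],
  "grip": [0.3,0.3,0.3,0.3,0.3]
}}

```text
time_s: 24.62
tcp_pos: [0.4871, 0.1258, 0.1377]
ee_rot: [[-0.314, -0.949, -0.001], [-0.949, 0.314, -0.001], [0.001, 0.001, -1.0]]
wrist_force: [0.6, 0.4, 0.3]
gripper_width: 0.701
gripper_force: 0.0
```

```bash
python3 m.py
```

```text
[[4.865e-01 1.241e-01 6.160e-02 4.250e+02]
 [9.000e+00 9.000e+00 9.000e+00 0.000e+00]
 [9.000e+00 9.000e+00 9.000e+00 0.000e+00]
 [9.000e+00 9.000e+00 9.000e+00 0.000e+00]]
[0.48793274 0.12610632 0.13861754] -108.28972744010746
[ 2.4  0.8 81.1]
[-11096.8  -5297.1     90.7]
[-11096.8  -5297.1     90.7]
[-11096.8  -5297.1     90.7]
```

Request:
{"method": "servo_tool", "body": {
  "slide": [
    [0.001,0.001,0.02],
    [0.001,0.001,0.045],
    [0.001,0.001,0.068],
    [0.001,0.001,0.081],
    [0.001,0.001,0.081]
  ],
  "spin": [0,0,0,0,0],
  "grip": [0.3,0.3,0.3,0.3,0.3]
}}

```text
time_s: 25.08
tcp_pos: [0.4855, 0.1247, 0.0555]
ee_rot: [[-0.315, -0.949, -0.003], [-0.949, 0.315, -0.002], [0.002, 0.002, -1.0]]
wrist_force: [-0.1, 0.2, 0.3]
gripper_width: 0.696
gripper_force: 0.0
```

Request:
{"method": "servo_tool", "body": {
  "slide": [
    [0,0,0],
    [0,0,0],
    [0,0,0],
    [0,0,0],
    [0,0,0]
  ],
  "spin": [0,0,0,0,0],
  "grip": [0.4,0.5,0.6,0.7,0.8]
}}

```text
time_s: 25.5
tcp_pos: [0.4866, 0.1256, 0.0576]
ee_rot: [[-0.314, -0.949, 0.002], [-0.949, 0.314, 0.001], [-0.001, -0.001, -1.0]]
wrist_force: [-0.2, 0.2, 0.3]
gripper_width: 0.407
gripper_force: 0.0
```

Request:
{"method": "servo_tool", "body": {
  "slide": [
    [0,0,0],
    [0,0,0],
    [0,0,0],
    [0,0,0],
    [0,0,0]
  ],
  "spin": [0,0,0,0,0],
  "grip": [0.83,0.86,0.9,0.95,1]
}}

```text
time_s: 25.92
tcp_pos: [0.4861, 0.1254, 0.0567]
ee_rot: [[-0.314, -0.949, -0.0], [-0.949, 0.314, -0.0], [0.0, 0.0, -1.0]]
wrist_force: [0.5, 0.5, 1.6]
gripper_width: 0.131
gripper_force: 30.0
```

Request:
{"method": "servo_tool", "body": {
  "slide": [
    [0,0,0],
    [0,0,0],
    [0,0,0],
    [0,0,0],
    [0,0,0]
  ],
  "spin": [0,0,0,0,0],
  "grip": [1,1,1,1,1]
}}

```text
time_s: 26.33
tcp_pos: [0.4861, 0.1254, 0.0567]
ee_rot: [[-0.314, -0.949, 0.0], [-0.949, 0.314, 0.0], [-0.0, -0.0, -1.0]]
wrist_force: [-0.2, 0.1, 1.7]
gripper_width: 0.13
gripper_force: 30.0
```

Request:
{"method": "servo_tool", "body": {
  "slide": [
    [0,0,-0.01],
    [0,0,-0.04],
    [0,0,-0.08],
    [0.02,-0.01,-0.11],
    [0.055,-0.02,-0.13]
  ],
  "spin": [0,0,0,5,12],
  "grip": [1,1,1,1,1]
}}

```text
time_s: 26.75
tcp_pos: [0.4903, 0.0686, 0.1901]
ee_rot: [[-0.504, -0.863, 0.007], [-0.863, 0.504, 0.002], [-0.005, -0.005, -1.0]]
wrist_force: [0.2, -0.8, -0.1]
gripper_width: 0.127
gripper_force: 30.0
```

Request:
{"method": "servo_tool", "body": {
  "slide": [
    [0.016,-0.023,0],
    [0.032,-0.047,0],
    [0.049,-0.07,0],
    [0.066,-0.094,0],
    [0.082,-0.117,0]
  ],
  "spin": [7,14,21,28,35],
  "grip": [1,1,1,1,1]
}}

```text
time_s: 27.17
tcp_pos: [0.5476, -0.0644, 0.1864]
ee_rot: [[-0.911, -0.412, -0.0], [-0.412, 0.911, 0.0], [0.0, 0.0, -1.0]]
wrist_force: [0.4, 0.6, -1.2]
gripper_width: 0.134
gripper_force: 30.0
```

Request:
{"method": "servo_tool", "body": {
  "slide": [
    [-0.003,-0.035,0],
    [-0.006,-0.071,0],
    [-0.008,-0.109,0],
    [-0.01,-0.147,0],
    [-0.01,-0.147,0]
  ],
  "spin": [7,14,21,28,28],
  "grip": [1,1,1,1,1]
}}

```text
time_s: 27.58
tcp_pos: [0.6199, -0.1976, 0.185]
ee_rot: [[-0.998, 0.066, 0.0], [0.066, 0.998, -0.002], [-0.0, -0.002, -1.0]]
wrist_force: [1.0, 0.1, -1.2]
gripper_width: 0.13
gripper_force: 30.0
```

Request:
{"method": "servo_tool", "body": {
  "slide": [
    [0,0,0.02],
    [0,0,0.05],
    [0,0,0.08],
    [0,0,0.08],
    [0,0,0.08]
  ],
  "spin": [0,0,0,0,0],
  "grip": [1,1,1,1,1]
}}

```text
time_s: 28.0
tcp_pos: [0.6167, -0.1922, 0.105]
ee_rot: [[-0.998, 0.057, -0.005], [0.057, 0.998, 0.0], [0.005, -0.0, -1.0]]
wrist_force: [0.2, -0.4, 0.7]
gripper_width: 0.135
gripper_force: 30.0
```

Request:
{"method": "servo_tool", "body": {
  "slide": [
    [0,0,0],
    [0,0,0],
    [0,0,0],
    [0,0,0],
    [0,0,0]
  ],
  "spin": [0,0,0,0,0],
  "grip": [1,1,1,1,1]
}}

```text
time_s: 28.42
tcp_pos: [0.6184, -0.1923, 0.1078]
ee_rot: [[-0.998, 0.058, 0.002], [0.058, 0.998, -0.0], [-0.002, -0.0, -1.0]]
wrist_force: [0.1, -0.0, 0.3]
gripper_width: 0.133
gripper_force: 30.0
```

Request:
{"method": "servo_tool", "body": {
  "slide": [
    [0,0,0.015],
    [0,0,0.03],
    [0,0,0.042],
    [0,0,0.047],
    [0,0,0.049]
  ],
  "spin": [0,0,0,0,0],
  "grip": [1,1,1,1,1]
}}

```text
time_s: 28.83
tcp_pos: [0.6173, -0.1923, 0.0567]
ee_rot: [[-0.998, 0.058, -0.002], [0.058, 0.998, 0.0], [0.002, -0.0, -1.0]]
wrist_force: [-1.6, 1.8, 3.4]
gripper_width: 0.134
gripper_force: 30.0
```

Request:
{"method": "servo_tool", "body": {
  "slide": [
    [0,0,0],
    [0,0,0],
    [0,0,0],
    [0,0,0.0005],
    [0,0,0.0005]
  ],
  "spin": [0,0,0,0,0],
  "grip": [1,1,1,1,1]
}}

```text
time_s: 29.25
tcp_pos: [0.6182, -0.1924, 0.0575]
ee_rot: [[-0.998, 0.058, 0.001], [0.058, 0.998, -0.0], [-0.001, 0.0, -1.0]]
wrist_force: [-0.2, -0.4, 0.1]
gripper_width: 0.131
gripper_force: 30.0
```

Request:
{"method": "servo_tool", "body": {
  "slide": [
    [0,0,0],
    [0,0,0],
    [0,0,0],
    [0,0,0],
    [0,0,0]
  ],
  "spin": [0,0,0,0,0],
  "grip": [1,1,0.84,0.8,0.7]
}}

```text
time_s: 29.67
tcp_pos: [0.618, -0.1924, 0.0572]
ee_rot: [[-0.998, 0.058, 0.0], [0.058, 0.998, -0.0], [-0.0, -0.0, -1.0]]
wrist_force: [0.1, 0.4, 0.3]
gripper_width: 0.212
gripper_force: 0.0
```

Request:
{"method": "servo_tool", "body": {
  "slide": [
    [0,0,0],
    [0,0,0],
    [0,0,0],
    [0,0,0],
    [0,0,0]
  ],
  "spin": [0,0,0,0,0],
  "grip": [0.6,0.5,0.4,0.3,0.3]
}}

```text
time_s: 30.08
tcp_pos: [0.6179, -0.1924, 0.0571]
ee_rot: [[-0.998, 0.058, 0.0], [0.058, 0.998, -0.0], [-0.0, -0.0, -1.0]]
wrist_force: [-0.4, 0.0, 0.6]
gripper_width: 0.566
gripper_force: 0.0
```

Request:
{"method": "servo_tool", "body": {
  "slide": [
    [0,0,-0.01],
    [0,0,-0.03],
    [0,0,-0.07],
    [0,0,-0.1],
    [0,0.01,-0.13]
  ],
  "spin": [0,0,0,0,0],
  "grip": [0.3,0.3,0.3,0.3,0.3]
}}

```text
time_s: 30.5
tcp_pos: [0.6185, -0.1835, 0.1898]
ee_rot: [[-0.998, 0.059, 0.001], [0.059, 0.998, -0.001], [-0.001, -0.001, -1.0]]
wrist_force: [1.1, -0.7, -0.3]
gripper_width: 0.693
gripper_force: 0.0
```

Request:
{"method": "servo_tool", "body": {
  "slide": [
    [0,0,0],
    [-0.02,0,0],
    [-0.04,0,0],
    [-0.05,0,0],
    [-0.05,0,0]
  ],
  "spin": [0,0,0,0,0],
  "grip": [0.3,0.3,0.3,0.3,0.3]
}}

```text
time_s: 30.92
tcp_pos: [0.67, -0.1852, 0.1871]
ee_rot: [[-0.998, 0.057, 0.001], [0.057, 0.998, -0.0], [-0.001, -0.0, -1.0]]
wrist_force: [0.7, -0.1, 0.2]
gripper_width: 0.701
gripper_force: 0.0
```

```bash
python3 - <<'E'
from h import *
s=sense();c=capture('wrist')
D=np.array([.9983,-.0583]);N=[np.array([.5494,-.1885])+D*y for y in (-.069,-.023,.023,.069)]
n=nearest(cloud(c,s,.05,.075),N,.018);print(n);print((n[:,:2]-N).round(4));print(s['tcp_pos'],s['time_s'])
cv2.imwrite('pics/w5.png',c['pixels'])
cv2.imwrite('pics/s5.png',cv2.resize(capture('side')['pixels'][150:290,200:440],None,fx=3,fy=3))
E
```

```text
[[ 9.000e+00  9.000e+00  9.000e+00  0.000e+00]
 [ 5.284e-01 -1.878e-01  6.150e-02  4.360e+02]
 [ 5.739e-01 -1.902e-01  6.170e-02  3.380e+02]
 [ 6.179e-01 -1.927e-01  6.170e-02  2.860e+02]]
[[ 8.5195e+00  9.1845e+00]
 [ 2.0000e-03 -6.0000e-04]
 [ 1.5000e-03 -4.0000e-04]
 [-4.0000e-04 -2.0000e-04]]
[ 0.67000918 -0.18522099  0.18713987] 30.9167
```

View pics/w5.png

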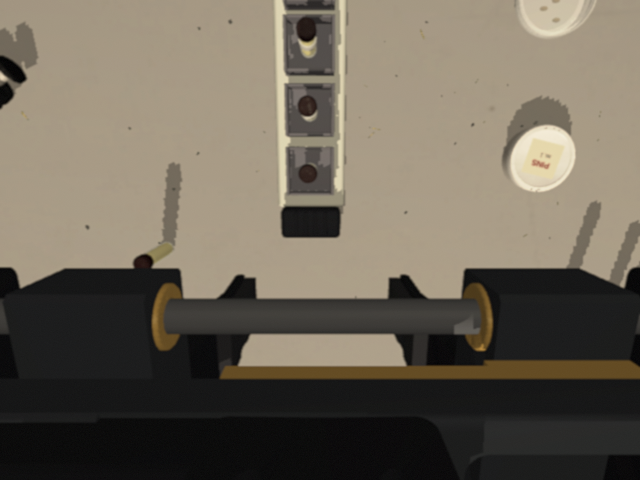

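View pics/s5.png

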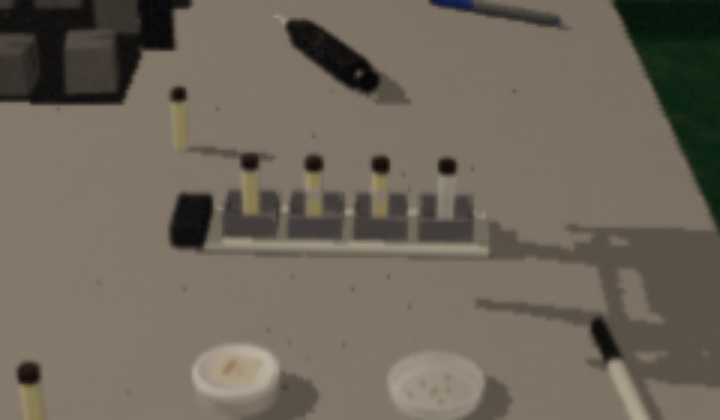

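The side crop shows all four vials upright in the empty rack's cups, caps at (250,161), (314,163), (380,164) and (447,165). The clear vial, which started nearest the full rack's tab, is now farthest from the tab. The wrist view shows three of them with the gripper clear, so I'll hand in.

```bash
python3 -c "from station import *;print(finish_job())"
```

```text
the job is handed in; nothing more can be done
None
```

I moved all four vials into the empty rack in reverse order; the last pictures showed each standing upright and free in its cup, and I handed the job in at about 31 s.

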